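# Start the sampler's hand screw in its thread

## Task

The blue hand screw that clamps the metal plate of the blood sampler is standing pulled up, clear of its thread. Push it down until you feel it sit on the thread, keep it pressed down while turning it backward (anticlockwise seen from above) until you feel it drop, then turn it forward (clockwise) one full turn so that it is started but not tightened. Finish still holding the knob in the gripper, at rest, and leave the tube racks, bottles and other things where they are.

Things in the scene. Friction and masses are not known exactly. Their poses are not given: they have to be found in the camera images.
- sampler: Cream sampler deck, fixed to the table, 200 (x) x 300 (y) x 50 mm high; origin: centre of its underside. A flat metal plate (170 x 130 mm, top 50 mm above the table) covers its -y half; the screw's axis stands upright at x 0, y -75 mm in this frame, in the middle of the plate. A rack lane lies on its +y half.
- screw: The hand screw: round blue ribbed knob, 40 mm diameter, 24 mm high, white line on top, on a steel stem. Origin: middle of the knob, on its axis; z up. Held captive in a steel boss, it can only slide up and down and turn about its upright axis; about 2 N of friction keeps it at any height, and 0.05 N m at any angle, when let go. Its middle is 53 mm above the plate when screw_slide is 0.
- screw_slide (a joint): How far the screw is pushed down, in m: starts at -0.010 to -0.006 (pulled up; -0.010 is the upper stop), 0.0005 to 0.004 when first sitting on the thread, 0 just before the drop, 0.008 just after the drop, 0.016 after one turn forward.
- knob_top (a point): Centre of the knob's top face, 12 mm above its middle. Where round the circle the thread begins cannot be seen and differs each time. Pressed down from its start the screw sits on the thread; turned clockwise from there it binds on a shoulder; turned anticlockwise it climbs up to 3.5 mm and, 40 to 150 degrees from its start angle, drops 8 mm if pressed down with more than 2 N.
- tube_rack: White rack, 70 x 110 x 30 mm, with 15 violet-capped tubes, 60 mm high in all; origin: centre of its underside. Stands loose in the sampler's rack lane. To be left alone.
- small_rack: White rack, 50 x 110 x 30 mm, with 10 red-capped tubes, 60 mm high in all, loose on the table; origin: centre of its underside. To be left alone.
- reagent_bottle: White plastic bottle, 62 mm diameter, 130 mm high, blue cap; origin: centre of its underside. To be left alone.
- specimen_jar: Clear jar, 56 mm diameter, 65 mm high, yellow lid; origin: centre of its underside. To be left alone.
- slide_box: Green plastic box, 80 x 60 x 32 mm; origin: centre of its underside. To be left alone.
- parts_tray: Grey open tray, 120 x 90 x 22 mm; origin: centre of its underside. To be left alone.
- driver: Screwdriver with a black handle, 170 mm long, lying on the table. To be left alone.
- boss_top (a point): On the screw's axis, at the top of the steel boss in which it turns (34 mm diameter, 22 mm high, flange 46 mm diameter, 3 mm thick at its foot on the plate). Single right-hand thread inside, 8 mm per turn, 1 mm of play up and down: after the drop each clockwise turn draws the screw 8 mm down. Turned on anticlockwise after the drop it climbs back and binds; nothing is lost.

How it is judged:
By the outcome, as a careful person would: the job done as asked, in the order asked, and still so for the second after the job is handed in, while the arm keeps its last pose, push and grip.
It also fails if it takes over 64 s, if anything falls off the work surface, if the arm or the gripper's body presses on something with over 40 N, if the wrist force passes 120 N, or if a joint passes its speed limit or range.

## Robot

A 7-joint arm with a two-finger parallel gripper is mounted at the origin on the work surface. World frame = base frame: x ahead of the robot, y to its left, z up, the work surface at z = 0. Lengths are in m, angles in rad, forces in N, time in s.
With the tool pointing down it reaches from about 0.425 to 0.875 m from the base axis. Payload 4.7 kg.
Tool frame: the origin (TCP) lies midway between the tips of the shut fingers; the grasp point (between the pads) lies 19 mm behind it; z points along the fingers, y is the direction in which the jaws open and shut (so a half turn about z gives the same grasp; the last joint's range is limited). The gripper opens to 87 mm and grips with 3 to 60 N. Pads are 19 mm wide; open, the fingers measure 117 mm over their backs; the gripper's body (75 mm by 190 mm) begins 51 mm behind the grasp point.
Start: joints at [1.16, 0.321, -0.07, 1.45, 0.023, 1.371, -0.057], TCP at [0.268, -0.592, 0.223] pointing down, gripper open.
Joint ranges: [-2.86, 2.86], [-0.3, 2.09], [-1.38, 1.24], [0.06, 2.45], [-1.56, 4.7], [0.09, 2.05], [-2.69, 2.69]. Speed limits (rad/s): [2.57, 2.57, 3.14, 3.14, 3.14, 3.14, 3.14].

## Interface

Orientations are given as a rotation vector (axis times angle).
In Python, from bench import ctrl, optics gives the robot as it stands. The module is installed in compiled form; this text tells all that it offers.
- The arm moves only by the tool step_arm, never from a script. Its argument "deltas" is a list of rows, each a list of 7 numbers: the turn, a rotation vector about the tool's x, y, z in degrees, then the shift along the tool's x, y, z in mm, then the finger opening in mm, from 0 to 87. A call has exactly 8 rows; each row is the pose to reach, as a shift and turn from the pose commanded when the call began, along the tool's axes at that moment; what a row does not reach only later rows make up. A row lasts 1/8 s, in which the tool goes at most 62.5 mm and 10.7 degrees, less where a joint would pass 70% of its speed; a pose out of reach is approached as far as the arm can. A call with a gripper value outside its range is refused whole. The fingers move at their own pace and stop on an object; "newtons" is the grip in N (left out, the last holds). Time passes only in rows, so rows that repeat a pose let the fingers close, or fill a call up. It gives the time, the measured TCP pose, the force and the opening at its end, in the units of the state.
- ctrl.get_state(): the state, without advancing time (a new reading comes with each control period).
- optics.get_image(name): name is "scene" or "top" or "wrist"; returns the picture (480x640x3 uint8, red, green, blue); there is no depth.
- optics.get_calibration(name): a dict with "K" (3x3 intrinsics, pixels), "R" (3x3) and "t" (3): a world point X has camera coordinates R X + t. Camera axes: x right, y down, z forward; pixel columns grow to the right and rows downward; lengths in m; the calibration is good to about 2 mm. A picture is of the moment at which its call begins: read the wrist's pose just before it. get_calibration takes no time and is no camera call; for the wrist camera it gives the pose at the moment of the call.
- ctrl.close_job(): hands the job in, once; it reports no verdict.
The state is a dict: "time": time; "joint_positions": joint angles; "qd": joint speeds; "joint_torque": joint torques, N m; "position": TCP position; "tool_rot": TCP orientation; "ft_force": force on the tool from outside, world axes, zero at the start; "torque": the same for the moment, N m; "grip_width": opening from 0.0 (shut) to 1.0 (fully open).
Only numpy, scipy, OpenCV 4.12 (cv2) and the standard library are available. Lean on these libraries where they do the work, as an engineer would, in place of code of your own. Each camera call takes 0.05 s, during which the arm holds its last target.

## Working session

There is one attempt and no reset: what is moved stays moved. The work goes in short steps, Python scripts to look and compute and a tool call to move; the robot and the scene stay as the last step left them, time stands still between calls to the robot, and variables do not carry over. Pictures are saved under pics/ and viewed, and the job is handed in when it is done.

Besides the shell and the picture viewer there is one more tool, called as name(argument=value, ...) on one line, values as JSON. step_arm: Moves the arm, as the interface text tells. Its arguments: {"type":"object","properties":{"deltas":{"type":"array"},"newtons":{"type":"number"}},"required":["deltas"]}

```bash
mkdir -p pics
python3 - <<'E'
from bench import ctrl, optics
import cv2,numpy as np
np.set_printoptions(precision=4,suppress=True)
s=ctrl.get_state();print(s)
for n in ("scene","top"):
    cv2.imwrite(f"pics/{n}1.png",optics.get_image(n)[:,:,::-1]);c=optics.get_calibration(n);print(n,c['K'],c['R'],c['t'])
E
```

```text
{'time': 0.0, 'joint_positions': array([ 1.1601,  0.3218, -0.0701,  1.4517,  0.0226,  1.3708, -0.0569]), 'qd': array([ 0.0002,  0.0005, -0.0016,  0.0004,  0.0001,  0.0004,  0.0005]), 'joint_torque': array([  0.0004, -49.1286,  -0.4038, -31.2531,  -0.064 ,   0.0439,
         0.0002]), 'position': array([ 0.2676, -0.5917,  0.2215]), 'tool_rot': array([-3.0692, -0.662 ,  0.0008]), 'ft_force': array([ 0.2227, -0.6075, -0.3594]), 'torque': array([ 0.005 ,  0.0154, -0.0361]), 'grip_width': 1.0000281094822108}
scene [[477.2784   0.     326.3751]
 [  0.     477.2784 238.9678]
 [  0.       0.       1.    ]] [[ 0.097   0.9953  0.0059]
 [ 0.7984 -0.0743 -0.5976]
 [-0.5943  0.0627 -0.8018]] [ 0.0336 -0.3289  1.7977]
top [[600.8969   0.     329.6041]
 [  0.     600.8969 239.7228]
 [  0.       0.       1.    ]] [[ 0.0148 -0.9998  0.0141]
 [-0.9811 -0.0172 -0.1925]
 [ 0.1927 -0.011  -0.9812]] [-0.1003  0.5012  1.3775]
```

View pics/scene1.png

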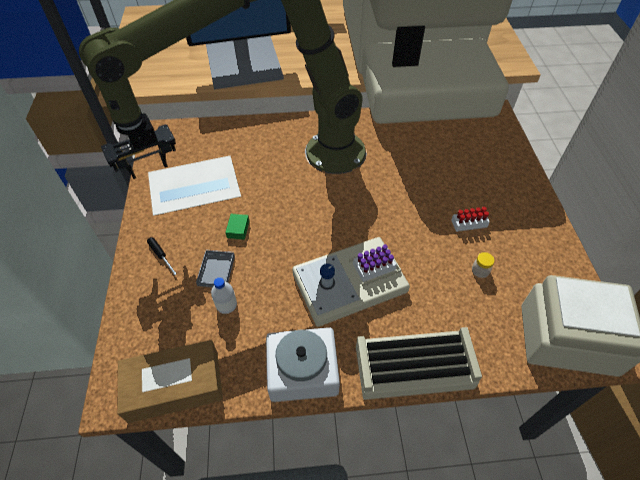

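View pics/top1.png

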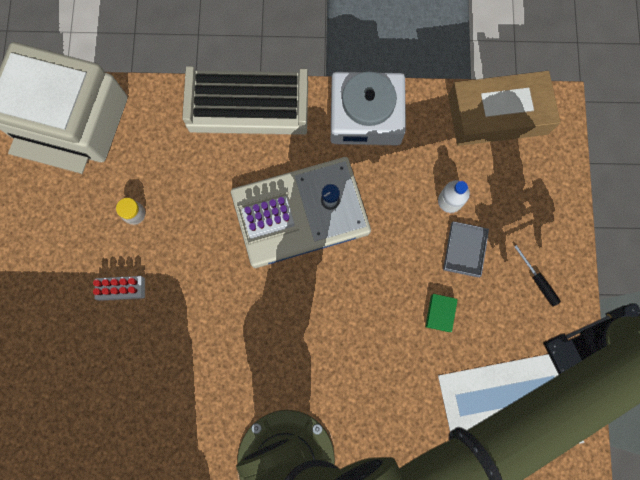

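The top view shows the blue knob near (331,195) and the scene view shows it near (327,271). I'll enlarge both.

Run:
```python
import cv2,numpy as np
a=cv2.imread("pics/top1.png")[150:270,225:375];b=cv2.imread("pics/scene1.png")[230:330,285:415]
cv2.imwrite("pics/c1.png",np.vstack([cv2.resize(a,(0,0),fx=5,fy=5,interpolation=2)]))
cv2.imwrite("pics/c2.png",cv2.resize(b,(0,0),fx=5,fy=5,interpolation=2))
```

```text
(no output)
```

View pics/c1.png

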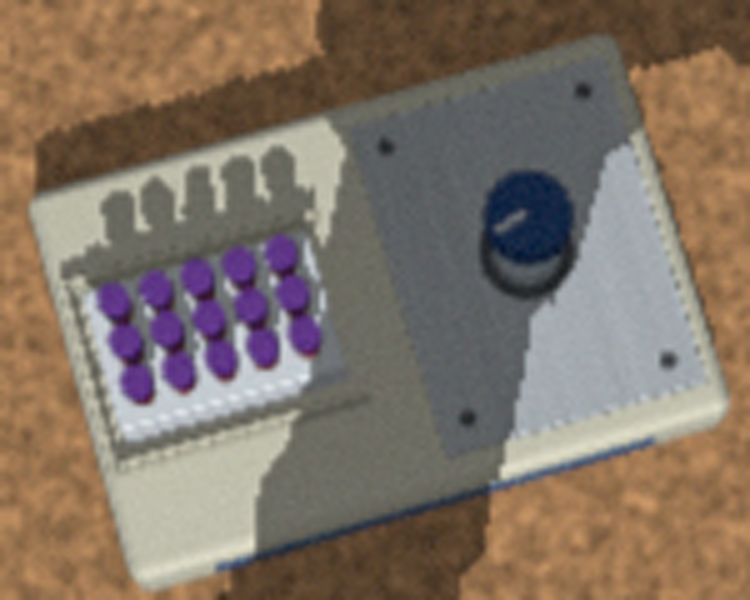

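View pics/c2.png

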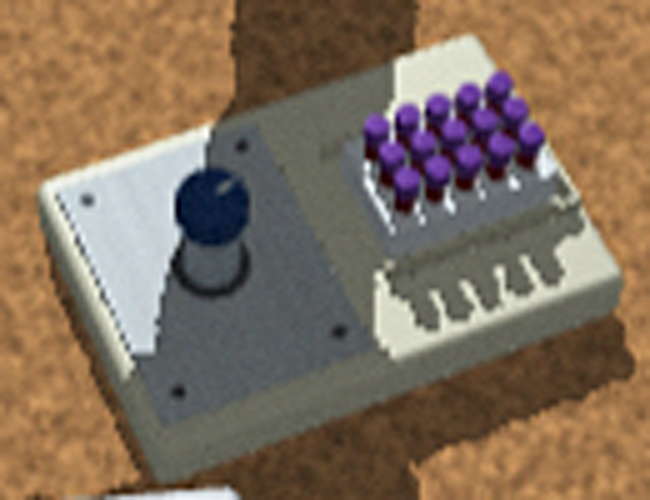

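```bash
cat > h.py <<'E'
from bench import ctrl, optics
import numpy as np,cv2
np.set_printoptions(precision=4,suppress=True)
def ray(n,u,v,c=None):
    c=c or optics.get_calibration(n)
    d=c['R'].T@np.linalg.solve(c['K'],[u,v,1]);o=-c['R'].T@c['t'];return o,d
def atz(n,u,v,z,c=None):
    o,d=ray(n,u,v,c);return o+d*(z-o[2])/d[2]
E
python3 - <<'E'
from h import *
t=lambda x,y:(225+x/5,150+y/5)
s=lambda x,y:(285+x/5,230+y/5)
T=[(386,147),(583,91),(668,360),(467,418)];S=[(340,331),(179,392),(88,200),(242,146)]
for a,b in zip(T,S): print(atz('top',*t(*a),.05),atz('scene',*s(*b),.05))
print(np.mean([atz('top',*t(*a),.05) for a in T],0),np.mean([atz('scene',*s(*a),.05) for a in S],0))
for z in (.121,.123,.125): print(atz('top',*t(529,215),z),atz('scene',*s(212,197),z))
s=ctrl.get_state()
from scipy.spatial.transform import Rotation as R
print(R.from_rotvec(s['tool_rot']).as_matrix())
E
```

```text
[ 0.6502 -0.0236  0.05  ] [ 0.6529 -0.021   0.05  ]
[ 0.6804 -0.1187  0.05  ] [ 0.6835 -0.1164  0.05  ]
[ 0.547  -0.1608  0.05  ] [ 0.5503 -0.1588  0.05  ]
[ 0.517  -0.0653  0.05  ] [ 0.5202 -0.0634  0.05  ]
[ 0.5987 -0.0921  0.05  ] [ 0.6017 -0.0899  0.05  ]
[ 0.5977 -0.0925  0.121 ] [ 0.601  -0.0901  0.121 ]
[ 0.5972 -0.0925  0.123 ] [ 0.6023 -0.0903  0.123 ]
[ 0.5966 -0.0924  0.125 ] [ 0.6036 -0.0904  0.125 ]
[[ 0.9111  0.4121 -0.0008]
 [ 0.4121 -0.9111  0.0015]
 [-0.0001 -0.0017 -1.    ]]
```

Run:
```python
from h import *
def tri(a,b):
    o1,d1=ray('top',*a);o2,d2=ray('scene',*b)
    A=np.stack([d1,-d2],1);k=np.linalg.lstsq(A,o2-o1,rcond=None)[0];return (o1+k[0]*d1+o2+k[1]*d2)/2
print('knob',tri((225+529/5,150+215/5),(285+212/5,230+197/5)))
print('centrifuge knob',tri((370,93),(301,351)))
print('corner',tri((332,137),(338,332)),tri((404,138),(268,334)))
print('bottle cap',tri((461,187),(219,283)))
```

```text
knob [ 0.5988 -0.0912  0.1177]
centrifuge knob [ 0.8403 -0.1803  0.1302]
corner [ 0.7601 -0.0853  0.0521] [ 0.7551 -0.2671  0.0652]
bottle cap [ 0.6175 -0.3911  0.1212]
```

step_arm(deltas=[[0,0,-2,30,-19,0,87],[0,0,-5,72,-45,0,87],[0,0,-8,120,-75,0,87],[0,0,-12,168,-105,0,87],[0,0,-16,216,-135,0,87],[0,0,-20,264,-165,0,87],[0,0,-24,312,-195,0,87],[0,0,-28,360,-225,0,87]])

```text
time: 1.1
position: [0.5037, -0.2372, 0.2223]
tool_rot: [2.818, 1.389, -0.001]
ft_force: [0.9, -0.9, -0.5]
grip_width: 0.996
```

step_arm(deltas=[[0,0,-2,40,-3,0,87],[0,0,-4,80,-6,0,87],[0,0,-6,115,-9,0,87],[0,0,-8,145,-11,0,87],[0,0,-9,165,-13,0,87],[0,0,-9,176,-13,0,87],[0,0,-9,176,-13,0,87],[0,0,-9,176,-13,0,87]])

```text
time: 2.1
position: [0.5999, -0.0931, 0.2224]
tool_rot: [2.703, 1.6, -0.002]
ft_force: [0.3, -0.6, -0.2]
grip_width: 1.001
```

Run:
```python
from h import *
s=ctrl.get_state();print(s['position'],s['tool_rot'],s['joint_positions'],s['ft_force'])
im=optics.get_image('wrist');c=optics.get_calibration('wrist');print(c)
cv2.imwrite('pics/w1.png',im[:,:,::-1])
p=c['K']@(c['R']@np.array([.600,-.091,.123])+c['t']);print(p[:2]/p[2],p[2])
```

```text
[ 0.5999 -0.0931  0.2224] [ 2.7033  1.5995 -0.0015] [ 0.5381  0.2695 -0.5159  1.5488  0.1357  1.3595 -0.4931] [ 0.3418 -0.5782 -0.1797]
{'K': array([[401.8575,   0.    , 321.1714],
       [  0.    , 401.8575, 242.9969],
       [  0.    ,   0.    ,   1.    ]]), 'R': array([[ 0.8764, -0.4817, -0.0003],
       [-0.4658, -0.8476,  0.2541],
       [-0.1227, -0.2225, -0.9672]]), 't': array([-0.571 ,  0.1693,  0.4422])}
[319.1411 240.4264] 0.2698616665228277
```

View pics/w1.png

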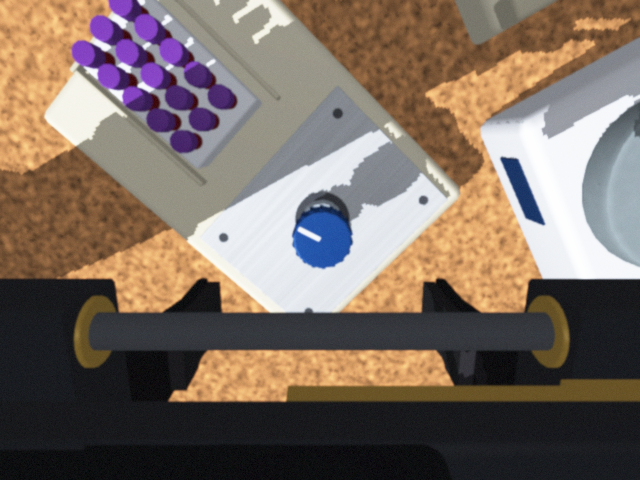

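The wrist view shows the knob's top face near (322,237), with the line running from (298,228). The prediction was (319,240). I'll check an enlarged crop.

Run:
```python
import cv2
a=cv2.imread("pics/w1.png")[180:285,265:385]
cv2.imwrite("pics/c3.png",cv2.resize(a,(0,0),fx=5,fy=5,interpolation=2))
```

```text
(no output)
```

View pics/c3.png

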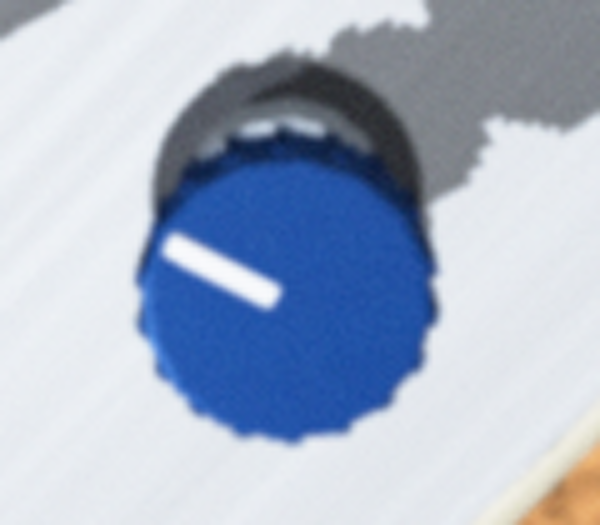

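step_arm(deltas=[[0,0,7,0,0,5,87],[0,0,16,0,0,15,87],[0,0,26,0,0,25,87],[0,0,36,0,0,35,87],[0,0,46,0,0,50,87],[0,0,55,0,0,60,87],[0,0,60,0,0,65,87],[0,0,60,0,0,65,87]])

```text
time: 3.15
position: [0.5998, -0.0926, 0.1572]
tool_rot: [3.141, 0.036, -0.001]
ft_force: [-0.5, 0.2, -0.2]
grip_width: 1.0
```

Run:
```python
from h import *
s=ctrl.get_state();print(s['position'],s['tool_rot'],s['joint_positions'],s['ft_force'],s['torque'])
im=optics.get_image('wrist');c=optics.get_calibration('wrist')
cv2.imwrite('pics/w2.png',im[:,:,::-1])
p=c['K']@(c['R']@np.array([.6005,-.0915,.123])+c['t']);print(p[:2]/p[2],p[2],c['R'])
s=ctrl.get_state();print(s['position'])
```

```text
[ 0.5998 -0.0926  0.1572] [ 3.1409  0.0361 -0.0015] [ 0.4273  0.2939 -0.381   1.6371  0.115   1.2336 -1.5249] [-0.5174  0.2151 -0.1637] [-0.0028  0.0057  0.0284]
[318.4953 275.3232] 0.20764291509386168 [[ 0.0237 -0.9997  0.0004]
 [-0.967  -0.0228  0.2536]
 [-0.2536 -0.0064 -0.9673]]
[ 0.6001 -0.0924  0.1576]
```

View pics/w2.png

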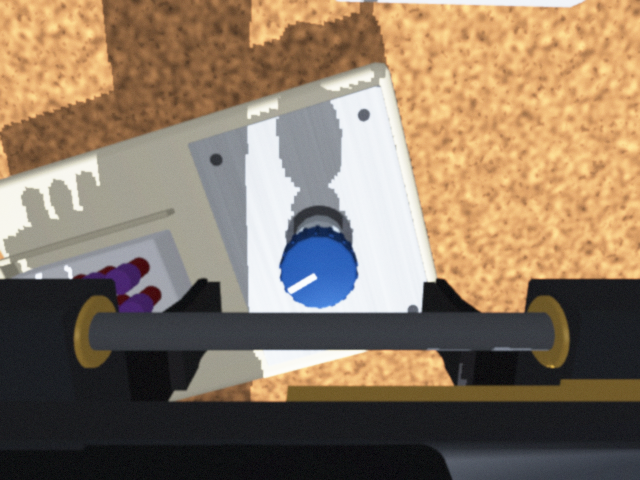

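step_arm(deltas=[[0,0,-8,0.3,-0.5,6,87],[0,0,-18,0.5,-1,16,87],[0,0,-28,0.5,-1,26,87],[0,0,-38,0.5,-1,36,87],[0,0,-48,0.5,-1,46,87],[0,0,-56,0.5,-1,55,87],[0,0,-60,0.5,-1,62,87],[0,0,-60,0.5,-1,62,87]])

```text
time: 4.2
position: [0.6005, -0.0911, 0.0954]
tool_rot: [-2.702, -1.602, 0.001]
ft_force: [-0.0, -0.8, 0.4]
grip_width: 1.006
```

step_arm(deltas=[[0,0,0,0,0,0,60],[0,0,0,0,0,0,46],[0,0,0,0,0,0,42],[0,0,0,0,0,0,38],[0,0,0,0,0,0,34],[0,0,0,0,0,0,30],[0,0,0,0,0,0,30],[0,0,0,0,0,0,30]], newtons=30)

```text
time: 5.2
position: [0.6015, -0.091, 0.0957]
tool_rot: [2.701, 1.602, 0.002]
ft_force: [3.6, -1.5, -1.1]
grip_width: 0.454
```

Run:
```python
from h import *
s=ctrl.get_state();print(s['time'],s['position'],s['tool_rot'],s['joint_positions'],s['ft_force'],s['torque'],s['grip_width']*87)
```

```text
5.2 [ 0.6015 -0.091   0.0957] [2.7013 1.6016 0.0016] [ 0.5361  0.3712 -0.5223  1.6946  0.2021  1.1281 -0.5439] [ 3.585  -1.5154 -1.1384] [-0.3152 -0.8088 -0.0221] 39.45846922716482
```

step_arm(deltas=[[0,0,0,0,0.5,1,30],[0,0,0,0,1,2,30],[0,0,0,0,1,3,30],[0,0,0,0,1,4,30],[0,0,0,0,1,5,30],[0,0,0,0,1,6,30],[0,0,0,0,1,6,30],[0,0,0,0,1,6,30]])

```text
time: 6.2
position: [0.6016, -0.091, 0.0893]
tool_rot: [-2.702, -1.602, 0.0]
ft_force: [2.4, -0.4, 0.3]
grip_width: 0.448
```

step_arm(deltas=[[0,0,0,0,0,0.5,30],[0,0,0,0,0,1,30],[0,0,0,0,0,1.5,30],[0,0,0,0,0,2,30],[0,0,0,0,0,2.5,30],[0,0,0,0,0,3,30],[0,0,0,0,0,3,30],[0,0,0,0,0,3,30]])

```text
time: 7.2
position: [0.6017, -0.091, 0.0864]
tool_rot: [-2.702, -1.602, 0.0]
ft_force: [1.5, -0.3, -0.7]
grip_width: 0.449
```

step_arm(deltas=[[0,0,0,0,0,0.5,30],[0,0,0,0,0,1,30],[0,0,0,0,0,1.5,30],[0,0,0,0,0,2,30],[0,0,0,0,0,2.5,30],[0,0,0,0,0,3,30],[0,0,0,0,0,3,30],[0,0,0,0,0,3,30]])

```text
time: 8.2
position: [0.6017, -0.0911, 0.0834]
tool_rot: [-2.702, -1.602, 0.0]
ft_force: [1.1, 0.7, -0.7]
grip_width: 0.447
```

step_arm(deltas=[[0,0,0,0,0,0.5,30],[0,0,0,0,0,1,30],[0,0,0,0,0,1.5,30],[0,0,0,0,0,2,30],[0,0,0,0,0,2.5,30],[0,0,0,0,0,3,30],[0,0,0,0,0,3,30],[0,0,0,0,0,3,30]])

```text
time: 9.2
position: [0.6018, -0.0911, 0.0821]
tool_rot: [2.702, 1.602, -0.0]
ft_force: [-2.9, -0.3, 9.4]
grip_width: 0.454
```

Run:
```python
from h import *
s=ctrl.get_state();print(s['time'],s['position'],s['tool_rot'],s['joint_positions'],s['ft_force'],s['torque'],s['grip_width']*87)
im=optics.get_image('wrist');c=optics.get_calibration('wrist')
cv2.imwrite('pics/w3.png',im[:,:,::-1])
```

```text
9.2 [ 0.6018 -0.0911  0.0821] [ 2.7016  1.6021 -0.0002] [ 0.532   0.3867 -0.5186  1.7046  0.2114  1.1058 -0.5504] [-2.9468 -0.305   9.4342] [ 0.1359  0.8828 -0.0127] 39.502305465669046
```

View pics/w3.png

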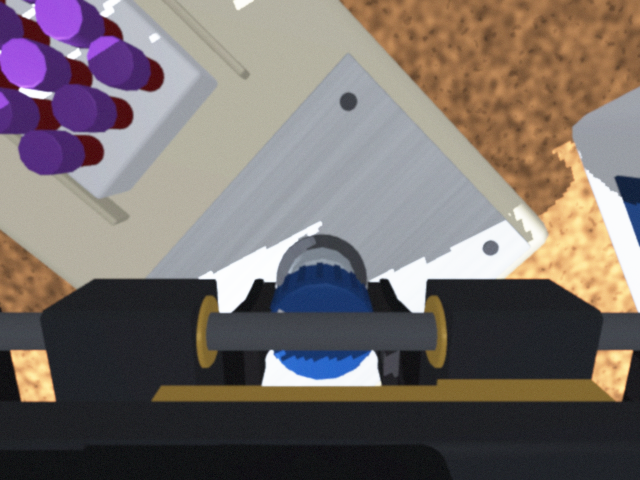

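step_arm(deltas=[[0,0,0,0,0,0,30],[0,0,-4,0,0,0,30],[0,0,-8,0,0,0,30],[0,0,-13,0,0,0,30],[0,0,-18,0,0,0,30],[0,0,-23,0,0,0,30],[0,0,-28,0,0,0,30],[0,0,-30,0,0,0,30]], newtons=50)

```text
time: 10.25
position: [0.602, -0.091, 0.0824]
tool_rot: [2.194, 2.248, -0.0]
ft_force: [-3.4, 0.9, 11.5]
grip_width: 0.451
```

```bash
cat > st.py <<'E'
from h import *
s=ctrl.get_state();r=s['tool_rot'];print(s['time'],s['position'],'yaw',np.degrees(2*np.arctan2(r[1],r[0])),'j',s['joint_positions'],s['ft_force'],s['torque'],s['grip_width']*87)
E
python3 st.py
```

```text
10.25 [ 0.602  -0.091   0.0824] yaw 91.40778728589217 j [ 0.6026  0.405  -0.6087  1.7018  0.2543  1.1142 -0.0566] [-3.4329  0.8813 11.5146] [ 0.254   0.883  -0.1827] 39.21754837627004
```

step_arm(deltas=[[0,0,-3,0,0,0,30],[0,0,-6,0,0,0,30],[0,0,-9,0,0,0,30],[0,0,-12,0,0,0,30],[0,0,-15,0,0,0,30],[0,0,-18,0,0,0,30],[0,0,-20,0,0,0,30],[0,0,-20,0,0,0,30]])

```text
time: 11.25
position: [0.6019, -0.0912, 0.0827]
tool_rot: [1.771, 2.594, -0.002]
ft_force: [-4.2, 1.3, 14.2]
grip_width: 0.449
```

step_arm(deltas=[[0,0,-3,0,0,0,30],[0,0,-6,0,0,0,30],[0,0,-9,0,0,0,30],[0,0,-12,0,0,0,30],[0,0,-15,0,0,0,30],[0,0,-18,0,0,0,30],[0,0,-20,0,0,0,30],[0,0,-20,0,0,0,30]])

```text
time: 12.25
position: [0.602, -0.0912, 0.083]
tool_rot: [1.294, 2.862, -0.002]
ft_force: [-5.8, 0.5, 15.3]
grip_width: 0.449
```

step_arm(deltas=[[0,0,-3,0,0,0,30],[0,0,-6,0,0,0,30],[0,0,-9,0,0,0,30],[0,0,-12,0,0,0,30],[0,0,-15,0,0,0,30],[0,0,-18,0,0,0,30],[0,0,-20,0,0,0,30],[0,0,-20,0,0,0,30]])

```text
time: 13.25
position: [0.602, -0.091, 0.0835]
tool_rot: [0.777, 3.043, -0.002]
ft_force: [-6.6, 0.3, 18.7]
grip_width: 0.447
```

```bash
python3 st.py
```

```text
13.25 [ 0.602  -0.091   0.0835] yaw 151.35136221671837 j [ 0.7458  0.4567 -0.8     1.6959  0.3573  1.1408  0.9162] [-6.6016  0.2992 18.6699] [ 0.0116  1.4781 -0.0912] 38.89543349511612
```

step_arm(deltas=[[0,0,-3,0,0,-0.5,30],[0,0,-6,0,0,-1,30],[0,0,-9,0,0,-1,30],[0,0,-12,0,0,-1,30],[0,0,-15,0,0,-1,30],[0,0,-18,0,0,-1,30],[0,0,-20,0,0,-1,30],[0,0,-20,0,0,-1,30]])

```text
time: 14.25
position: [0.6023, -0.0913, 0.0841]
tool_rot: [0.236, 3.131, -0.003]
ft_force: [-5.1, 0.5, 16.1]
grip_width: 0.445
```

```bash
python3 st.py
```

```text
14.25 [ 0.6023 -0.0913  0.0841] yaw 171.36820005032712 j [ 0.7937  0.48   -0.8673  1.6937  0.3977  1.1529  1.2377] [-5.0731  0.5261 16.0758] [-0.0579  1.0178  0.0502] 38.69109021587381
```

step_arm(deltas=[[0,0,-3,0,0,0,30],[0,0,-6,0,0,0,30],[0,0,-9,0,0,0,30],[0,0,-12,0,0,0,30],[0,0,-15,0,0,0,30],[0,0,-18,0,0,0,30],[0,0,-20,0,0,0,30],[0,0,-20,0,0,0,30]])

```text
time: 15.25
position: [0.6022, -0.0911, 0.0843]
tool_rot: [-0.311, 3.126, -0.003]
ft_force: [-6.6, 0.0, 17.8]
grip_width: 0.446
```

```bash
python3 st.py
```

```text
15.25 [ 0.6022 -0.0911  0.0843] yaw 191.35888501131637 j [ 0.8403  0.5078 -0.9359  1.6921  0.4417  1.1677  1.5558] [-6.5629  0.0226 17.7851] [-0.051   1.2754  0.02  ] 38.84404290868166
```

step_arm(deltas=[[0,0,-3,0,0,0,30],[0,0,-6,0,0,0,30],[0,0,-9,0,0,0,30],[0,0,-12,0,0,0,30],[0,0,-15,0,0,0,30],[0,0,-18,0,0,0,30],[0,0,-20,0,0,0,30],[0,0,-20,0,0,0,30]])

```text
time: 16.25
position: [0.6017, -0.0912, 0.0811]
tool_rot: [-0.848, 3.025, -0.0]
ft_force: [2.1, 0.7, -3.3]
grip_width: 0.448
```

```bash
python3 st.py
python3 - <<'E'
from h import *
im=optics.get_image('wrist')
cv2.imwrite('pics/w4.png',im[:,:,::-1])
E
```

```text
16.25 [ 0.6017 -0.0912  0.0811] yaw 211.33440979332337 j [ 0.8847  0.5433 -1.0027  1.6938  0.4908  1.1798  1.8714] [ 2.137   0.6799 -3.2766] [ 0.0372 -0.5987  0.0827] 38.94263906595224
```

View pics/w4.png

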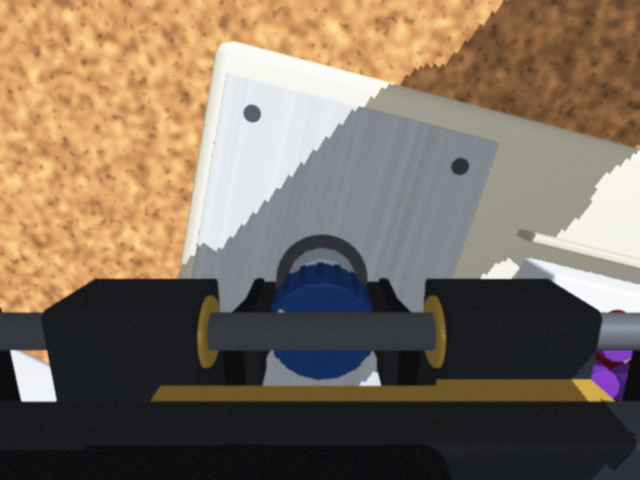

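The force fell from +18 N to -3 N and z fell about 3 mm, as far as the commanded height. The white line is still at the left of the knob (280,312), so the knob hasn't slipped in the grip. That was the drop. Next I'll follow it down without turning.

step_arm(deltas=[[0,0,0,0,0,1,30],[0,0,0,0,0,2,30],[0,0,0,0,0,3,30],[0,0,0,0,0,4,30],[0,0,0,0,0,5,30],[0,0,0,0,0,5.5,30],[0,0,0,0,0,6,30],[0,0,0,0,0,6,30]])

```text
time: 17.3
position: [0.602, -0.0911, 0.0773]
tool_rot: [0.848, -3.025, 0.002]
ft_force: [-3.9, -0.1, 10.9]
grip_width: 0.443
```

```bash
python3 st.py
```

```text
17.3 [ 0.602  -0.0911  0.0773] yaw -148.66130229971097 j [ 0.8812  0.5474 -0.9995  1.6968  0.496   1.174   1.8674] [-3.8658 -0.1472 10.9461] [-0.1126  0.6275  0.0129] 38.56700588580705
```

step_arm(deltas=[[0,0,3,0,0,-0.4,30],[0,0,7,0,0,-0.3,30],[0,0,12,0,0,-0.2,30],[0,0,18,0,0,0,30],[0,0,24,0,0,0.1,30],[0,0,31,0,0,0.2,30],[0,0,37,0,0,0.3,30],[0,0,40,0,0,0.4,30]])

```text
time: 18.3
position: [0.602, -0.0912, 0.0766]
tool_rot: [0.24, 3.132, -0.002]
ft_force: [-1.7, -0.1, 7.9]
grip_width: 0.444
```

```bash
python3 st.py
```

```text
18.3 [ 0.602  -0.0912  0.0766] yaw 171.22189590433973 j [ 0.7882  0.4868 -0.8597  1.7003  0.4021  1.1406  1.2321] [-1.7312 -0.0989  7.9363] [-0.1123  0.536   0.0312] 38.65066436746407
```

step_arm(deltas=[[0,0,6,0,0,0.1,30],[0,0,14,0,0,0.3,30],[0,0,22,0,0,0.5,30],[0,0,30,0,0,0.7,30],[0,0,38,0,0,0.8,30],[0,0,46,0,0,1.0,30],[0,0,54,0,0,1.2,30],[0,0,60,0,0,1.3,30]])

```text
time: 19.3
position: [0.6018, -0.0912, 0.0751]
tool_rot: [1.776, 2.591, -0.001]
ft_force: [-2.5, -0.8, 8.9]
grip_width: 0.447
```

step_arm(deltas=[[0,0,6,0,0,0.1,30],[0,0,14,0,0,0.3,30],[0,0,22,0,0,0.5,30],[0,0,30,0,0,0.7,30],[0,0,38,0,0,0.8,30],[0,0,46,0,0,1.0,30],[0,0,54,0,0,1.2,30],[0,0,60,0,0,1.3,30]])

```text
time: 20.3
position: [0.6018, -0.091, 0.0739]
tool_rot: [2.834, 1.355, -0.0]
ft_force: [-2.5, -0.2, 8.4]
grip_width: 0.446
```

```bash
python3 st.py
```

```text
20.3 [ 0.6018 -0.091   0.0739] yaw 51.11682466588285 j [ 0.4976  0.3883 -0.476   1.7127  0.1976  1.0883 -0.7188] [-2.5242 -0.223   8.3971] [-0.0159  0.7129  0.0008] 38.78033034199718
```

step_arm(deltas=[[0,0,6,0,0,0.1,30],[0,0,14,0,0,0.3,30],[0,0,22,0,0,0.5,30],[0,0,30,0,0,0.7,30],[0,0,38,0,0,0.8,30],[0,0,46,0,0,1.0,30],[0,0,54,0,0,1.2,30],[0,0,60,0,0,1.3,30]])

```text
time: 21.3
position: [0.6019, -0.091, 0.0726]
tool_rot: [3.132, -0.243, 0.001]
ft_force: [-3.5, 0.1, 6.8]
grip_width: 0.448
```

step_arm(deltas=[[0,0,5,0,0,0.1,30],[0,0,11,0,0,0.2,30],[0,0,16,0,0,0.3,30],[0,0,20,0,0,0.0,30],[0,0,20,0,0,-0.6,30],[0,0,20,0,0,-1,30],[0,0,20,0,0,-1,30],[0,0,20,0,0,-1,30]])

```text
time: 22.3
position: [0.6019, -0.0911, 0.0724]
tool_rot: [-3.044, 0.777, -0.0]
ft_force: [-0.0, -0.7, 4.5]
grip_width: 0.446
```

```bash
python3 st.py
python3 - <<'E'
from h import *
im=optics.get_image('wrist')
cv2.imwrite('pics/w5.png',im[:,:,::-1])
E
```

```text
22.3 [ 0.6019 -0.0911  0.0724] yaw 331.3489006978491 j [ 0.3136  0.3606 -0.2494  1.7209  0.0993  1.0722 -2.0388] [-0.0278 -0.7115  4.5148] [ 0.163   0.0154 -0.0093] 38.78660141287039
```

View pics/w5.png

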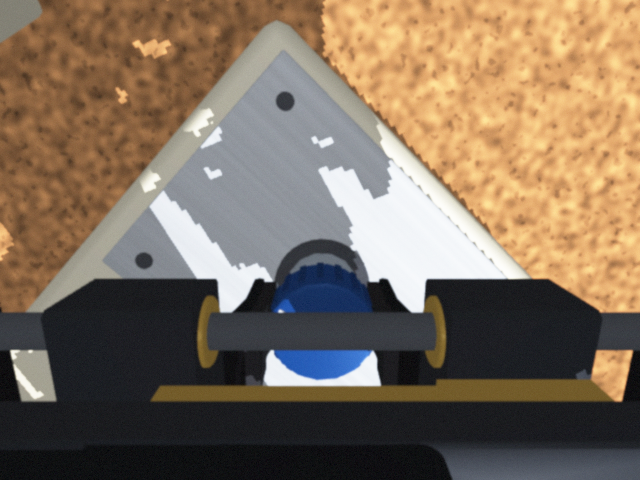

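step_arm(deltas=[[0,0,0,0,0,-0.5,65],[0,0,0,0,0,-0.5,65],[0,0,0,0,0,-0.5,65],[0,0,0,0,0,-0.5,65],[0,0,-5,0,0,-0.5,65],[0,0,-14,0,0,-0.5,65],[0,0,-24,0,0,-0.5,65],[0,0,-34,0,0,-0.5,65]])

```text
time: 23.35
position: [0.6017, -0.0911, 0.0727]
tool_rot: [3.138, 0.156, -0.0]
ft_force: [-0.0, 0.1, -0.5]
grip_width: 0.748
```

step_arm(deltas=[[0,0,-10,0,0,0,65],[0,0,-20,0,0,0,65],[0,0,-30,0,0,0,65],[0,0,-40,0,0,0,65],[0,0,-50,0,0,0,65],[0,0,-60,0,0,0,65],[0,0,-70,0,0,0,65],[0,0,-80,0,0,0,65]])

```text
time: 24.35
position: [0.6017, -0.0911, 0.0727]
tool_rot: [2.304, 2.136, -0.0]
ft_force: [0.7, -0.1, 0.7]
grip_width: 0.746
```

step_arm(deltas=[[0,0,-10,0,0,0,65],[0,0,-20,0,0,0,65],[0,0,-30,0,0,0,65],[0,0,-40,0,0,0,65],[0,0,-50,0,0,0,65],[0,0,-60,0,0,0,65],[0,0,-66,0,0,0,65],[0,0,-66,0,0,0,65]])

```text
time: 25.35
position: [0.6016, -0.0912, 0.0726]
tool_rot: [-0.78, -3.043, -0.0]
ft_force: [-0.1, -0.0, -0.4]
grip_width: 0.746
```

```bash
python3 st.py
python3 - <<'E'
from h import *
im=optics.get_image('wrist')
cv2.imwrite('pics/w6.png',im[:,:,::-1])
E
```

```text
25.35 [ 0.6016 -0.0912  0.0726] yaw -208.74507974863923 j [ 0.7343  0.4647 -0.7832  1.7054  0.3585  1.1212  0.9146] [-0.0522 -0.0427 -0.4042] [ 0.0489 -0.1898 -0.0544] 64.91796927629242
```

View pics/w6.png

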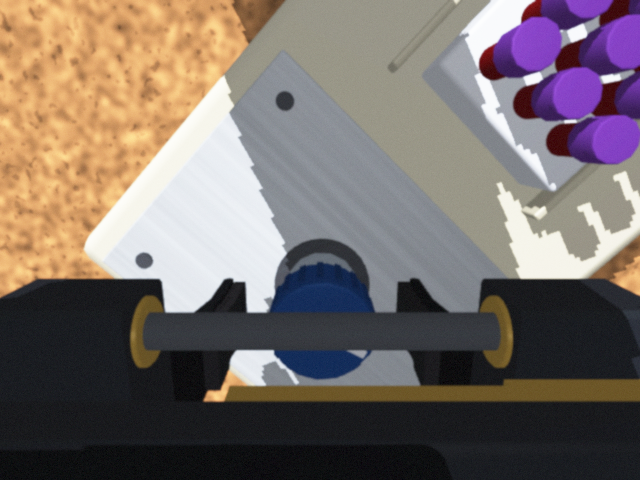

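step_arm(deltas=[[0,0,0,0,0,0,50],[0,0,0,0,0,0,42],[0,0,0,0,0,0,38],[0,0,0,0,0,0,34],[0,0,0,0,0,0,30],[0,0,0,0,0,0,30],[0,0,0,0,0,0,30],[0,0,0,0,0,0,30]], newtons=50)

```text
time: 26.4
position: [0.6017, -0.0911, 0.0728]
tool_rot: [0.778, 3.044, -0.0]
ft_force: [-0.7, 1.0, 0.1]
grip_width: 0.442
```

step_arm(deltas=[[0,0,4,0,0,0.4,30],[0,0,11,0,0,0.8,30],[0,0,19,0,0,1.2,30],[0,0,27,0,0,1.6,30],[0,0,35,0,0,1.8,30],[0,0,43,0,0,2.0,30],[0,0,52,0,0,2.2,30],[0,0,60,0,0,2.3,30]])

```text
time: 27.4
position: [0.6019, -0.091, 0.0713]
tool_rot: [2.2, 2.242, -0.0]
ft_force: [-1.9, -0.4, 5.5]
grip_width: 0.446
```

```bash
python3 st.py
```

```text
27.4 [ 0.6019 -0.091   0.0713] yaw 91.08931352254038 j [ 0.5859  0.413  -0.5879  1.7115  0.2539  1.0935 -0.0618] [-1.933  -0.3756  5.5449] [-0.0114  0.3703  0.0885] 38.82318791348602
```

step_arm(deltas=[[0,0,5,0,0,0.1,30],[0,0,14,0,0,0.3,30],[0,0,24,0,0,0.5,30],[0,0,34,0,0,0.7,30],[0,0,44,0,0,0.9,30],[0,0,53,0,0,1.1,30],[0,0,61,0,0,1.3,30],[0,0,65,0,0,1.4,30]])

```text
time: 28.4
position: [0.602, -0.0911, 0.0699]
tool_rot: [3.059, 0.712, 0.001]
ft_force: [-1.0, -0.4, 4.1]
grip_width: 0.449
```

step_arm(deltas=[[0,0,0,0,0,0,30],[0,0,0,0,0,0,30],[0,0,0,0,0,0,30],[0,0,0,0,0,0,30],[0,0,0,0,0,0,30],[0,0,0,0,0,0,30],[0,0,0,0,0,0,30],[0,0,0,0,0,0,30]])

```text
time: 29.4
position: [0.6019, -0.0911, 0.0698]
tool_rot: [3.058, 0.718, 0.0]
ft_force: [-1.9, -0.5, 6.9]
grip_width: 0.449
```

```bash
python3 st.py
python3 - <<'E'
from h import *
im=optics.get_image('wrist')
cv2.imwrite('pics/w7.png',im[:,:,::-1])
im=optics.get_image('top')
cv2.imwrite('pics/top2.png',im[:,:,::-1])
E
```

```text
29.4 [ 0.6019 -0.0911  0.0698] yaw 26.423715235430056 j [ 0.432   0.3801 -0.3944  1.7185  0.163   1.075  -1.1245] [-1.9248 -0.4941  6.8713] [ 0.0544  0.4468 -0.0761] 39.101820265478665
```

View pics/w7.png

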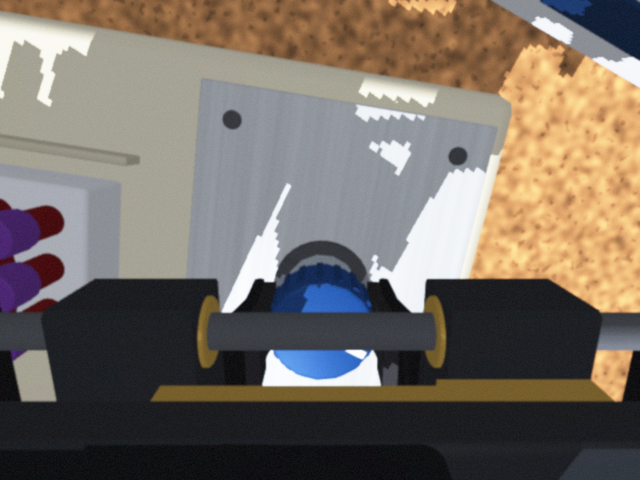

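View pics/top2.png

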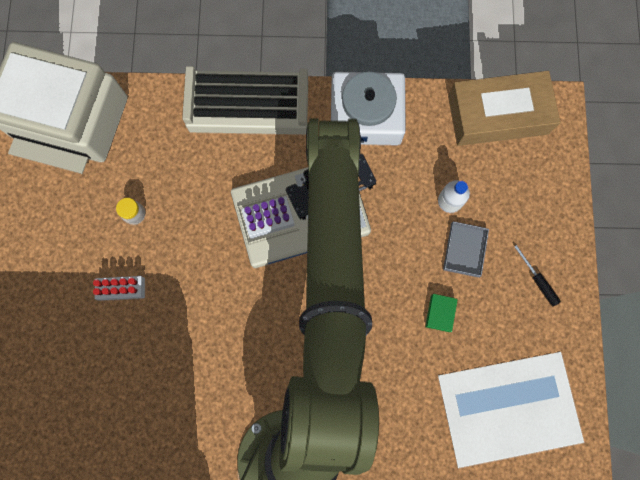

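The line is still at (355,352) in the wrist view, so the knob followed the gripper. In the top view the racks, bottle, jar, box, tray and driver are where they started. I'm handing in.

Run:
```python
from bench import ctrl
print(ctrl.close_job())
```

```text
the job is handed in; nothing more can be done
None
```

The screw is started one turn into its thread and not tightened. The gripper is still holding the knob, at rest, and I handed the job in at about 29.5 s of the 64 s allowed.

- **Seating:** I pushed the knob down 13.6 mm until it met about 9 N of resistance.
- **Turning back:** I kept it pressed at 9–19 N and turned it anticlockwise. It climbed about 2.2 mm, then dropped somewhere between 130° and 150°. I felt this as the push falling from 18 N to about zero, and then followed it down.
- **Turning forward:** I turned it clockwise 365° in all, 240° before and 125° after one half-turn regrip. It went down 7.5 mm, measured from where it sat just after the drop and with a lighter push at the end. One full turn should give 8 mm.
- **Last checks:** The gripper is 39 mm open on the knob with a push of about 7 N. The turning torque is small, so the screw is not binding. The white line showed no slip in the grip, and the racks, bottle and other things look unmoved from above.
- **Uncertainty:** The drop came inside a 20° step, so the turn counted from the exact drop point is about 345° to 365°.

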